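Clear the offcut down the scrap chute

TASK

Clear the wooden offcut off the saw stand: first press it flat and square against the wooden fence bar with about 10 N, wherever along its slots the bar happens to be clamped, and hold it there for a second; then slide it along the bar and push it endways off the drop edge of the ledge into the scrap chute. Do not lift it off the ledge, never load the bar with more than 15 N, and leave the other things on the bench alone.

Things in the scene. Friction and masses are not known exactly. Their poses are not given: they have to be found in the camera images.
- stand: Plywood saw stand, fixed. Origin on the bench top, below the corner of the drop edge and the mid-line of the fence's setting. x: along the ledge towards the chute (the way to push), y: from the ledge towards the fence, z up. Ledge: flat top 150 mm above the bench, x -280 to 0 (drop edge), y -195 to +50; only the fence and the offcut are on it.
- fence: Fixed slot plates of the adjustable fence. Origin at ledge height, at the drop edge; axes as the stand's. They carry a rigid wooden bar, x -280 to 0, 22 wide, 20 high, parallel to x, working face looking to -y. The bar is clamped with that face anywhere from y -20 to +20 mm, different each time and not measured: find it by touch. Press it with 4 to 15 N.
- chute_mouth (a point): Centre of the open chute mouth, at ledge height (stand x 55, y -25, z 150 mm); axes as the stand's. Upright aluminium side sheets, 6 mm thick, x 0 to 110, rise 22 mm above the ledge; inner faces at stand y +21 and -72, so a piece lying across, or far from the fence, is stopped by their ends.
- chute_tray (a point): Centre of the bottom of the open tray at the chute's foot (stand x 175, y -25, z 6 mm); axes as the stand's. A sheet slopes down to it from below the drop edge. Tray x 110 to 240, between the chute's sides, walls 60 mm high. The offcut ends up here or on the slope.
- offcut_mid (a point): Centre of the loose wooden offcut (half-way up). Block 100 mm long (x, plain ends at -50 and +50), 45 wide (y), 30 high, 0.06 to 0.13 kg; a 20 mm wide step along its -y side is only 16 high. Waxed: friction about 0.3. Starts 15 to 115 mm clear of the bar, x up to 25 degrees off the stand's x, tall +y side to the bar.
- hacksaw: Bystander: hacksaw lying flat beyond the stand, about 360 x 110 mm, 25 high. Origin under the middle of its blade.
- tub: Bystander: white plastic tub with a lid, 124 mm across, 114 high. Origin at the centre of its underside.
- brush_pot: Bystander: round pot 80 mm across, 100 high, brushes reaching up to 190 mm. Origin at the centre of its underside.

How it is judged (in metres and radians):
On the way, in this order (a step that is already met when the one before it is completed fails the run):
1. the offcut, still wholly back on the ledge, is pressed flat against the fence bar with at least 4 N, square to it within about 3 degrees, for 0.5 s (contact force between offcut and fence above 4 N and angle between the x axis of offcut_mid and the x axis of fence, either way round below 0.05 rad and x of offcut_mid in the frame of fence below -0.05 m), for 0.5 s.
2. the offcut has been slid to the drop edge: its front end sticks out over the chute, it still lies on the ledge and is square to the fence within about 6 degrees (x of offcut_mid in the frame of fence between -0.04 and 0.005 m and y of offcut_mid in the frame of fence above -0.0495 m and angle between the x axis of offcut_mid and the x axis of fence, either way round below 0.1 rad and z of offcut_mid in the frame of fence above 0.01 m), for 0.05 s.
At the end, for the whole second after the job is handed in: the offcut lies at rest (under 20 mm/s) inside the chute or its tray: its centre between the chute's sides, between the drop edge and the tray's end wall, and at least 45 mm below the ledge (z of offcut_mid in the frame of stand below 0.105 m and x of offcut_mid in the frame of stand between 0 and 0.24 m and y of offcut_mid in the frame of stand between -0.072 and 0.021 m and linear speed of offcut below 0.02 m/s); the robot touches nothing.
It fails at once if the fence bar is loaded with more than 15 N (contact force between anything else and fence above 15 N).
It fails at once if the offcut is lifted more than 12 mm off the ledge (z of offcut_mid in the frame of stand above 0.177 m).
It fails at once if the hacksaw, the tub or the brush pot is moved more than 15 mm (distance of any of hacksaw, tub, brush_pot from where it was at the start of the episode above 0.015 m).
It also fails if it takes over 67 s, if anything falls off the work surface, if the arm or the gripper's body presses on something with over 40 N, if the wrist force passes 120 N, or if a joint passes its speed limit or range.

ROBOT

A 7-joint arm with a two-finger parallel gripper is mounted at the origin on the work surface. World frame = base frame: x ahead of the robot, y to its left, z up, the work surface at z = 0. Lengths are in mm, angles in rad, forces in N, time in s.
With the tool pointing down it reaches from about 400 to 900 mm from the base axis. Payload 5.6 kg.
Tool frame: the origin (TCP) lies midway between the tips of the shut fingers; the grasp point (between the pads) lies 19 mm behind it; x points along the fingers, y is the direction in which the jaws open and shut, and the axes are right-handed (so a half turn about x gives the same grasp; the last joint's range is limited). The gripper opens to 92 mm and grips with 3 to 60 N. Pads are 20 mm wide; open, the fingers measure 128 mm over their backs; the gripper's body (75 mm by 189 mm) begins 69 mm behind the grasp point.
Start: joints at [1.201, 0.468, -0.012, 1.603, 0.006, 1.071, -0.056], TCP at [208.618, -615.62, 214.592] pointing down, gripper open.
Joint ranges: [-2.53, 2.53], [-0.31, 2.02], [-1.57, 1.55], [0.28, 2.44], [-1.29, 4.43], [0.15, 1.84], [-2.92, 2.92]. Speed limits (rad/s): [2.57, 2.57, 3.14, 3.14, 3.14, 3.14, 3.14].

INTERFACE

Orientations are given as a rotation vector (axis times angle).
In Python, from cell import robot, grip, kin, viewer gives the robot as it stands. Calls block until the motion is done:
- robot.movep(position, orientation): joint-space move of the TCP to a pose.
- robot.servo_line(position, feed=150, rotation=None): straight line of the TCP; rotation=None keeps the orientation; feed is the mean speed in mm/s.
- robot.goto_joints(angles): joint-space move.
- grip(opening, newtons=None): opening from 0.0 (shut) to 1.0 (fully open); newtons is the grip in N (None keeps the last); returns when the fingers have stopped.
- robot.hold(seconds).
- kin.ik(position, orientation): joint angles nearest the present ones, or None.
- robot.observe(): the state.
- viewer.read_camera(name): name is "scene" or "top" or "wrist"; returns the picture (384x512x3 uint8, red, green, blue); there is no depth.
- viewer.camera_info(name): a dict with "camera_matrix" (3x3 intrinsics, pixels), "R" (3x3) and "t" (3): a world point X has camera coordinates R X + t. Camera axes: x right, y down, z forward; pixel columns grow to the right and rows downward; lengths in mm; the calibration is good to about 2 mm. A picture is of the moment at which its call begins: read the wrist's pose just before it. camera_info takes no time and is no camera call; for the wrist camera it gives the pose at the moment of the call.
A pose or a line that the arm cannot do raises robot.IKError and nothing moves.
- robot.job_done(): hands the job in, once; it reports no verdict.
Trained networks look in the newest picture that a camera, given by its name, has taken for a name from the list of things; names that differ only in an ending like _2 or _b are one class to them, and where a whole thing is asked for, a point or a joint stands for the part that bears it (a point fixed in the world has none). Each returns a list of dicts, best first, with "confidence" (0 to 1); they miss things now and then, are a little off and sometimes report something else, mostly with a low value. They report only what shows in the picture. A call takes as long as a camera call.
- viewer.silhouettes(name, camera): "mask" (384x512 bool, what is visible of it).
- viewer.pinpoint(name, camera): "at" ([x, y, z] in mm, in the coordinates of the camera as it stood for that picture, good to about 4 mm: a listed point, or the origin of a listed thing).
The state is a dict: "t": time; "joints": joint angles; "joint_velocities": joint speeds; "joint_torque": joint torques, N m; "tcp_pos": TCP position; "tcp_rot": TCP orientation; "contact_force": force on the tool from outside, world axes, zero at the start; "wrist_torque": the same for the moment, N m; "grip_width": opening from 0.0 (shut) to 1.0 (fully open).
Only numpy, scipy, OpenCV 4.12 (cv2) and the standard library are available. Lean on these libraries where they do the work, as an engineer would, in place of code of your own. Each camera call takes 0.05 s, during which the arm holds its last target.

## Working session

There is one attempt and no reset: what is moved stays moved. The work goes in short steps, each a Python script; the robot and the scene stay as the last script left them, time stands still between calls to the robot, and variables do not carry over. Pictures are saved under pics/ and viewed, and the job is handed in when it is done.

```bash
ls; mkdir -p pics; python3 - <<'E'
from cell import robot, grip, kin, viewer
import cv2, numpy as np
for c in ["scene","top","wrist"]:
    im=viewer.read_camera(c); cv2.imwrite(f"pics/{c}0.png",cv2.cvtColor(im,cv2.COLOR_RGB2BGR))
    ci=viewer.camera_info(c); R=np.array(ci["R"]);t=np.array(ci["t"])
    print(c,np.round(-R.T@t,1))
    for n in ["stand","fence","chute_mouth","offcut_mid","hacksaw","tub","brush_pot"]:
        for d in viewer.pinpoint(n,c)[:2]:
            print("  ",n,round(d["confidence"],2),np.round(R.T@(np.array(d["at"])-t),1))
o=robot.observe(); print(o)
E
```

```text
pics
scene [1494.1  579.7 1257.8]
   stand 0.86 [617.  -45.1   6. ]
   fence 0.82 [618.6 -47.7 151.8]
   fence 0.64 [539.3 457.5   3.6]
   chute_mouth 0.91 [ 586.2 -100.5  154. ]
   offcut_mid 0.62 [550.1 120.1 162.7]
   hacksaw 0.62 [769.8  24.1  -2.8]
   hacksaw 0.53 [ 468.5 -549.5    5.4]
   tub 0.97 [ 464.6 -551.6    4.5]
   tub 0.53 [549.5 119.  164.5]
   brush_pot 0.59 [539.8 462.    3.5]
top [ 479.7  -56.  1635.3]
   stand 0.78 [617.8 -47.2  -1.4]
   fence 0.91 [620.3 -46.9 151.1]
   chute_mouth 0.83 [585.6 -99.5 148.3]
   offcut_mid 0.74 [552.5 119.5 166.2]
   offcut_mid 0.58 [619.1 -46.6  -0.7]
   hacksaw 0.71 [770.   31.8  -2.6]
   tub 0.85 [ 470.  -550.1    2.8]
   tub 0.46 [554.2 116.4 167.9]
   brush_pot 0.58 [534.6 463.3  -2.5]
wrist [ 283.1 -590.6  384.8]
{'t': 1.2, 'joints': array([ 1.20097928,  0.46749445, -0.01156753,  1.60270323,  0.00598614,
        1.07140804, -0.05630356]), 'joint_velocities': array([-9.31525290e-04,  8.94203720e-04,  7.06974216e-04, -3.45786167e-04,
       -9.10056728e-06,  2.95340698e-04, -1.44594696e-03]), 'joint_torque': array([-4.88061796e-04, -5.20426404e+01, -1.27261886e-02, -2.44058186e+01,
       -5.66056918e-02,  1.13575015e-02,  2.94717108e-05]), 'tcp_pos': array([ 208.61409108, -615.61750166,  214.59460841]), 'tcp_rot': array([ 2.04456341,  0.3369641 , -2.04463938]), 'contact_force': array([-1.19193361,  0.65859821,  0.11731497]), 'wrist_torque': array([ 0.05354976, -0.01150569, -0.00501195]), 'grip_width': 1.0014224925774609}
```

View pics/scene0.png

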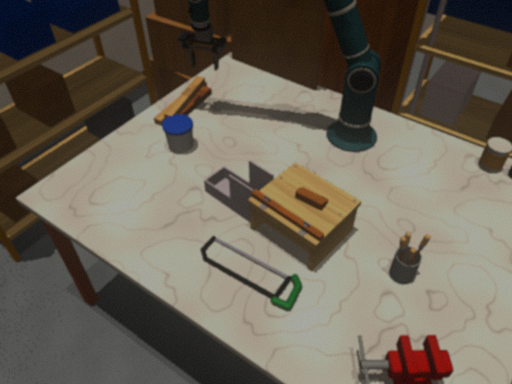

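View pics/top0.png

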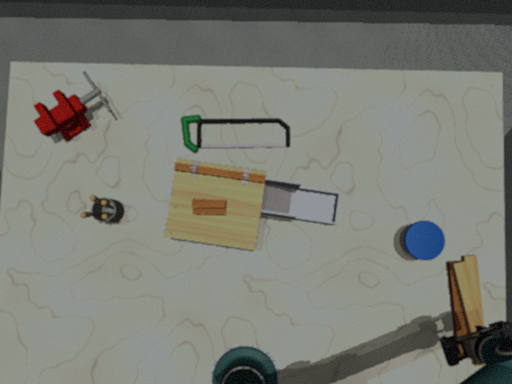

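The top view shows the stand at about (165–265, 160–250) px, with the bar along its upper edge and the offcut at (209, 207). The chute is to the right, at about (265–338, 180–222). The stand's yaw is about -97°. I'll move above it for a wrist view.

```bash
cat > h.py <<'E'
from cell import robot, grip, kin, viewer
import cv2, numpy as np
from scipy.spatial.transform import Rotation as Ro
def save(c,n,crop=None):
    im=viewer.read_camera(c); b=cv2.cvtColor(im,cv2.COLOR_RGB2BGR); cv2.imwrite(f"pics/{n}.png",b); return im
def rot(yaw):  # tool x down, tool y at world angle yaw
    y=np.array([np.cos(yaw),np.sin(yaw),0]); x=np.array([0,0,-1.]); z=np.cross(x,y)
    return Ro.from_matrix(np.c_[x,y,z]).as_rotvec()
def ray(ci,uv,z):
    K=np.array(ci["camera_matrix"]);R=np.array(ci["R"]);t=np.array(ci["t"])
    c=-R.T@t; d=R.T@np.linalg.solve(K,[uv[0],uv[1],1.]); return c+d*(z-c[2])/d[2]
E
python3 - <<'E'
from h import *
o=robot.observe(); print(Ro.from_rotvec(o["tcp_rot"]).as_matrix().round(3))
q0=o["joints"]
for name,p in dict(press=(560,105,158),end=(600,170,158),view=(480,80,400),edge=(590,-40,158)).items():
  for a in (-97,83,-7,173):
    q=kin.ik(p,rot(np.deg2rad(a))); print(name,a,None if q is None else np.round(q,2))
E
```

```text
[[-0.     0.321 -0.947]
 [-0.    -0.947 -0.321]
 [-1.     0.     0.   ]]
press -97 [ 0.23  0.48 -0.61  1.82  0.33  0.94 -2.22]
press 83 [ 0.43  0.58 -0.9   1.81  0.53  1.01  0.76]
press -7 [ 0.34  0.53 -0.77  1.82  0.44  0.97 -0.73]
press 173 [ 0.63  0.86 -1.33  1.8   0.89  1.24  2.06]
end -97 [ 0.1   0.57 -0.59  1.69  0.36  1.   -2.31]
end 83 [ 0.31  0.69 -0.92  1.68  0.61  1.09  0.65]
end -7 [ 0.29  0.68 -0.9   1.68  0.59  1.08 -0.91]
end 173 [ 0.48  0.95 -1.33  1.67  0.95  1.32  1.99]
view -97 [ 0.57  0.12 -0.86  1.69  0.09  1.37 -2.01]
view 83 [ 0.74  0.17 -1.08  1.68  0.15  1.38  1.09]
view -7 [ 0.6   0.13 -0.91  1.69  0.1   1.37 -0.44]
view 173 [ 0.89  0.25 -1.3   1.68  0.24  1.4   2.57]
edge -97 [ 0.25  0.46 -0.31  1.78  0.17  0.92 -1.82]
edge 83 [ 0.56  0.56 -0.73  1.76  0.44  0.99  1.1 ]
edge -7 [ 0.47  0.52 -0.61  1.77  0.35  0.96 -0.4 ]
edge 173 [ 0.86  0.9  -1.33  1.75  0.92  1.27  2.32]
```

View pics/wrist0.png

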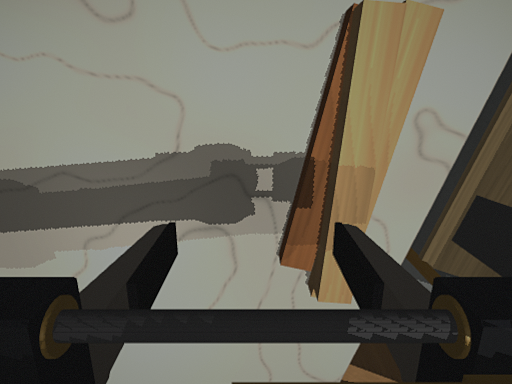

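```bash
python3 - <<'E'
from h import *
robot.movep([600,86,390],rot(np.deg2rad(83)))
print(robot.observe()["t"],robot.observe()["joints"].round(2))
ci=viewer.camera_info("wrist"); R=np.array(ci["R"]);t=np.array(ci["t"]); print(np.array(ci["camera_matrix"]).round(1).tolist(),(-R.T@t).round(1),R[2].round(3))
im=save("wrist","w1")
for n in ["stand","fence","chute_mouth","offcut_mid"]:
    for d in viewer.pinpoint(n,"wrist")[:2]:
        print("  ",n,round(d["confidence"],2),np.round(R.T@(np.array(d["at"])-t),1))
m=viewer.silhouettes("offcut_mid","wrist")
for d in m[:2]:
    print(d["confidence"],d["mask"].sum(),cv2.minAreaRect(np.argwhere(d["mask"])[:,::-1].astype(np.float32)))
E
```

```text
4.0917 [ 0.46  0.43 -0.93  1.44  0.34  1.45  0.98]
[[315.8, 0.0, 254.8], [0.0, 315.8, 190.2], [0.0, 0.0, 1.0]] [522.9  94.4 559.8] [ 0.276 -0.035 -0.96 ]
   stand 0.83 [622.  -46.3  -1.1]
   fence 0.76 [617.8 -48.6 152.5]
   fence 0.22 [621.9 -44.7  -0.7]
   chute_mouth 0.65 [592.5 -96.7 147.3]
   offcut_mid 0.71 [549.4 118.4 167.2]
   offcut_mid 0.7 [539.5 460.3   2.7]
0.64 3293 ((277.8120422363281, 121.88859558105469), (40.52513885498047, 84.70879364013672), 83.34557342529297)
```

View pics/w1.png

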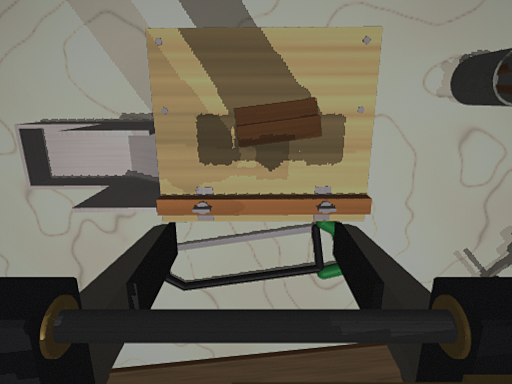

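The wrist view shows the ledge corners at (147,28) and (382,27). The bar's working face is near rows 194–199, from col 157 to col 371. The offcut has corners near (235,108), (317,97), (321,135) and (239,147).

```bash
python3 - <<'E'
from h import *
ci=viewer.camera_info("wrist")
b=cv2.imread("pics/w1.png")
cv2.imwrite("pics/w1z.png",cv2.resize(b[15:225,140:390],None,fx=3.2,fy=2.8,interpolation=cv2.INTER_CUBIC))
A=ray(ci,(147,28),150)[:2];B=ray(ci,(382,27),150)[:2]
u=(A-B);print(A,B,np.linalg.norm(u)); yaw=np.arctan2(u[1],u[0]);print(np.rad2deg(yaw))
u=u/np.linalg.norm(u);v=np.array([-u[1],u[0]]);O=A+195*v;print("O",O)
def S(uv,z):
    p=ray(ci,uv,z)[:2]-O; return np.round([p@u,p@v],1)
print("bar top near edge",S((157,198),170),S((371,197),170)); print("bar base",S((157,195),150),S((371,194),150))
print("off",[S(p,z) for p,z in [((235,108),166),((317,97),166),((321,135),180),((239,147),180)]])
E
```

```text
[428.01448889 -21.1680609 ] [460.58077557 253.33646543] 276.42955341314445
-96.7657535054384
O [621.65652887 -44.14109625]
bar top near edge [0.6 8.5] [-276.5    8.2]
bar base [ 6.7 10.5] [-283.8   10.2]
off [array([-102.6, -103.9]), array([-201. , -116.3]), array([-205.4,  -72.7]), array([-107.3,  -58.8])]
```

View pics/w1z.png

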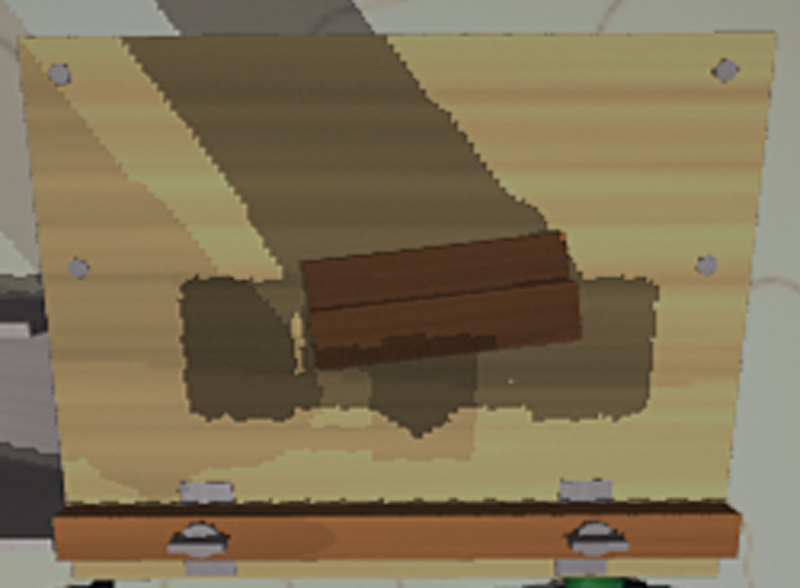

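```bash
cat >> h.py <<'E'
YAW=np.deg2rad(-96.95); O=np.array([620,-46.0])
u=np.array([np.cos(YAW),np.sin(YAW)]); v=np.array([-u[1],u[0]])
def W(x,y,z): 
    p=O+x*u+y*v; return [p[0],p[1],z]
def Sf(p): d=np.array(p[:2])-O; return np.array([d@u,d@v,p[2]])
PR=rot(YAW+np.pi)   # tool y = -u, tool z = +v
ER=rot(YAW+np.pi/2) # tool y = v, tool z = u
def F(n=1):
    f=np.array([robot.observe()["contact_force"]for _ in range(n)]).mean(0); return np.array([f[:2]@u,f[:2]@v,f[2]])
E
python3 - <<'E'
from h import *
robot.movep(W(-154,-150,230),PR)
grip(0.58,20)
robot.servo_line(W(-154,-150,158),feed=120)
print("t",robot.observe()["t"],F().round(2),Sf(robot.observe()["tcp_pos"]).round(2))
save("wrist","w2")
E
```

```text
t 6.6667 [ 0.66  0.18 -0.38] [-154.42 -149.66  158.46]
```

View pics/w2.png

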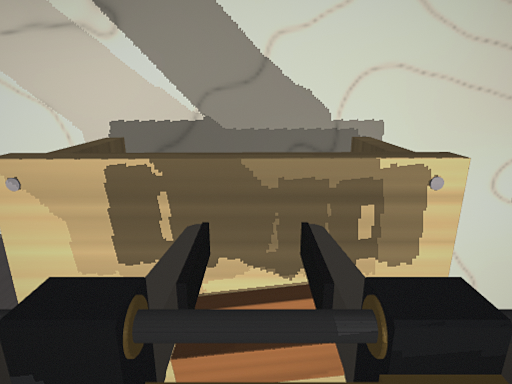

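The wrist view shows both fingertips down on the ledge at (207,225) and (305,225). The offcut is on the bar side of them, around (240,320), so the push can start.

```bash
python3 - <<'E'
from h import *
def st(tag):
    o=robot.observe(); print(tag,"t",round(o["t"],2),"F",F().round(2),"S",Sf(o["tcp_pos"]).round(2))
robot.servo_line(W(-154,-105,158),feed=40); st("a")
robot.servo_line(W(-154,-72,158),feed=40); st("b")
save("wrist","w3"); save("scene","s3"); save("top","t3")
ci=viewer.camera_info("top"); R=np.array(ci["R"]);t=np.array(ci["t"])
for c in ("wrist","top"):
    ci=viewer.camera_info(c); R=np.array(ci["R"]);t=np.array(ci["t"])
    for d in viewer.pinpoint("offcut_mid",c)[:1]:
        print(d["confidence"],Sf(R.T@(np.array(d["at"])-t)).round(1))
robot.servo_line(W(-154,-71,158),feed=10); st("c")
E
```

```text
a t 7.99 F [ 0.15 -0.13  0.33] S [-154.07 -105.15  158.04]
b t 8.97 F [ 0.02  0.89 -0.51] S [-154.04  -72.16  157.98]
0.7 [-154.2  -38.3  167.9]
0.73 [-495.5 -142.3    1.4]
c t 9.47 F [ 0.42  0.42 -0.39] S [-153.98  -70.93  158.  ]
```

```bash
python3 -c "
import cv2
a=cv2.imread('pics/t3.png')[150:260,155:345]; cv2.imwrite('pics/t3z.png',cv2.resize(a,None,fx=4,fy=4,interpolation=2))"
```

```text
(no output)
```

View pics/t3z.png

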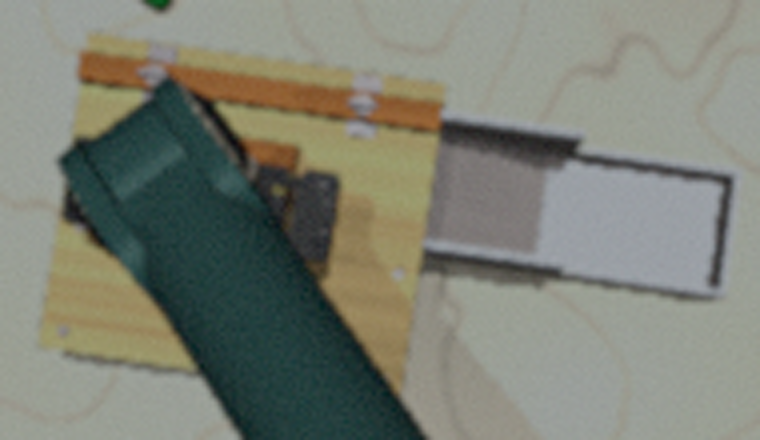

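View pics/w3.png

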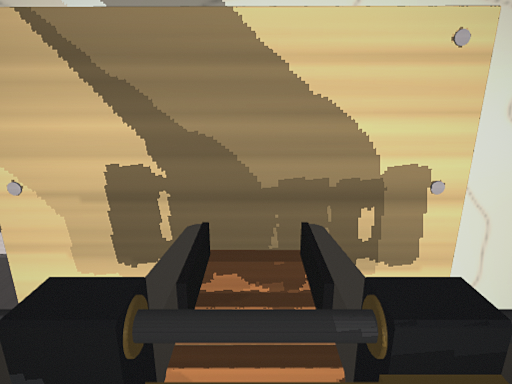

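The network and picture agree: the offcut is aligned with the fingers, with its centre at y ≈ -38. I'll close in with fine, force-watched steps.

```bash
python3 - <<'E'
from h import *
robot.servo_line(W(-154,-60,158),feed=25); 
b=F(3)[1]; y=-60; log=[]; t0=robot.observe()["t"]
while y<-25:
    y+=0.3; robot.servo_line(W(-154,y,158),feed=6); f=F()[1]-b
    o=robot.observe(); log.append((round(o["t"],2),round(y,1),round(Sf(o["tcp_pos"])[1],2),round(f,2)))
    if f<-2.5: break
print(b,log[:4],log[-8:]); 
for i in range(4):
    robot.hold(0.02); print((F()-[0,b,0]).round(2))
E
```

```text
-0.0245529441641597 [(10.31, -59.7, np.float64(-59.73), np.float64(-0.07)), (10.56, -59.4, np.float64(-59.4), np.float64(0.24)), (10.81, -59.1, np.float64(-59.11), np.float64(0.43)), (11.06, -58.8, np.float64(-58.86), np.float64(-0.73))] [(21.31, -46.5, np.float64(-46.47), np.float64(0.42)), (21.56, -46.2, np.float64(-46.17), np.float64(-0.63)), (21.81, -45.9, np.float64(-45.88), np.float64(0.22)), (22.06, -45.6, np.float64(-45.58), np.float64(-0.12)), (22.31, -45.3, np.float64(-45.27), np.float64(0.08)), (22.56, -45.0, np.float64(-45.04), np.float64(-0.43)), (22.81, -44.7, np.float64(-44.96), np.float64(-1.8)), (23.06, -44.4, np.float64(-44.87), np.float64(-3.63))]
[ 1.18 -4.24  1.86]
[-0.15 -2.77  1.81]
[ 1.15 -3.49  1.57]
[ 0.66 -3.73  1.79]
```

```bash
python3 - <<'E'
from h import *
y=-44.4
while y<-42:
    y+=0.3; robot.servo_line(W(-154,y,158),feed=6); f=F(1)[1]; robot.hold(0.02); f=(f+F()[1])/2
    o=robot.observe(); print(round(o["t"],2),round(y,1),Sf(o["tcp_pos"])[1].round(2),round(f,2))
    if f<-8.7: break
fs=[]
for i in range(12): robot.hold(0.1); fs.append(F().round(1))
print(np.array(fs).tolist(), robot.observe()["t"]); im=save("wrist","w4")
ci=viewer.camera_info("wrist"); R=np.array(ci["R"]);t=np.array(ci["t"])
for d in viewer.pinpoint("offcut_mid","wrist")[:1]:
    print(d["confidence"],Sf(R.T@(np.array(d["at"])-t)).round(1))
E
```

```text
23.39 -44.1 -44.81 -4.94
23.66 -43.8 -44.81 -5.64
23.93 -43.5 -44.78 -7.03
24.19 -43.2 -44.8 -7.24
24.46 -42.9 -44.76 -7.52
24.73 -42.6 -44.76 -8.64
24.99 -42.3 -44.74 -8.95
[[1.5, -8.8, 5.7], [1.6, -8.7, 4.0], [1.5, -9.0, 5.0], [1.1, -8.8, 5.5], [1.8, -8.1, 5.5], [2.0, -10.1, 5.2], [2.3, -9.0, 5.1], [1.8, -8.5, 4.8], [2.6, -9.7, 5.3], [1.7, -9.7, 5.8], [2.0, -9.5, 5.1], [1.5, -10.1, 5.1]] 26.1917
0.87 [-154.2  -11.8  166.8]
```

View pics/w4.png

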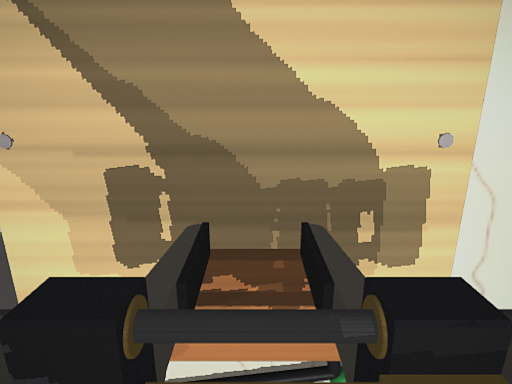

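The press held for about 1.2 s at 8–10 N with the offcut flat. Its centre is at y ≈ -12, so the bar face is at about +10.5. Next I'll back off and go round to the rear end.

```bash
python3 - <<'E'
from h import *
robot.servo_line(W(-154,-50,158),feed=15)
robot.servo_line(W(-154,-80,158),feed=80)
save("wrist","w5")
robot.servo_line(W(-165,-85,225),feed=150)
robot.movep(W(-238,-13,225),ER); grip(0.0,20)
o=robot.observe(); print(o["t"],Sf(o["tcp_pos"]).round(1),o["grip_width"],o["joints"].round(2))
ci=viewer.camera_info("wrist"); R=np.array(ci["R"]);t=np.array(ci["t"]); save("wrist","w6")
for n in ("offcut_mid","fence"):
  for d in viewer.pinpoint(n,"wrist")[:1]: print(n,d["confidence"],Sf(R.T@(np.array(d["at"])-t)).round(1))
E
```

```text
30.3333 [-238.  -13.  225.] 0.007718011716333956 [-0.    0.54 -0.49  1.53  0.27  1.14 -0.67]
```

View pics/w5.png

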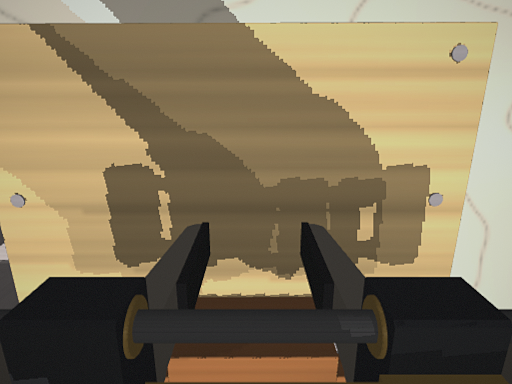

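View pics/w6.png

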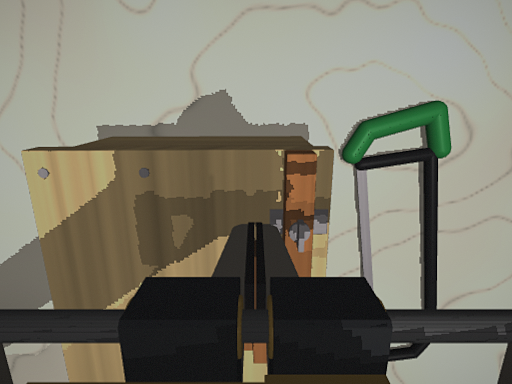

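w5 shows the offcut left square, with its edges horizontal at rows 296 and 356. w6 shows the fingers over the rear end, with the bar to their right at cols 285–315. I'll open the tips by about 12 mm for a wider push, then go down and push in stages.

```bash
python3 - <<'E'
from h import *
def st(tag):
    o=robot.observe(); print(tag,"t",round(o["t"],2),"F",F().round(2),"S",Sf(o["tcp_pos"]).round(2))
grip(0.13,20)
robot.servo_line(W(-236,-13.5,157),feed=120); st("down")
robot.servo_line(W(-190,-13.5,157),feed=50); st("a")
def look(k):
  for c in ("top","scene"):
    save(c,c+k); ci=viewer.camera_info(c); R=np.array(ci["R"]);t=np.array(ci["t"])
    for d in viewer.pinpoint("offcut_mid",c)[:2]: print(c,round(d["confidence"],2),Sf(R.T@(np.array(d["at"])-t)).round(1))
look("7"); save("wrist","w7")
a=cv2.imread('pics/top7.png')[150:260,155:345]; b=cv2.imread('pics/scene7.png')[150:260,190:380]
cv2.imwrite('pics/m7.png',cv2.resize(cv2.vconcat([a,b]),None,fx=2.7,fy=2.7,interpolation=2))
E
```

```text
down t 31.57 F [-0.15 -0.37  0.48] S [-236.4   -13.11  157.58]
a t 32.64 F [ 0.25 -0.73  0.04] S [-190.32  -13.6   156.97]
top 0.94 [-130.3  -13.2  168.2]
scene 0.59 [-130.3  -15.8  164.5]
```

View pics/m7.png

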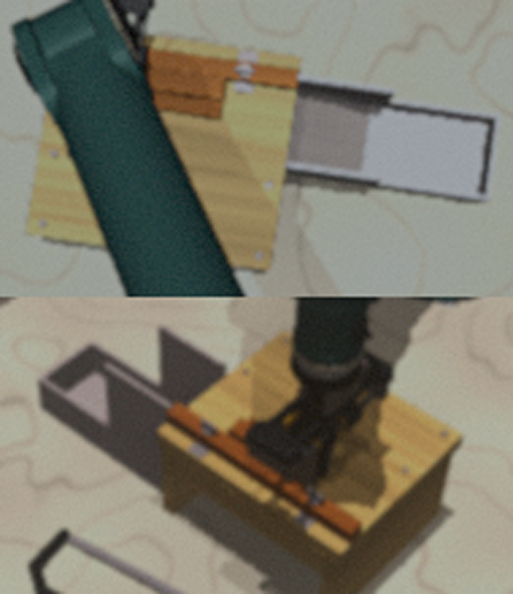

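View pics/w7.png

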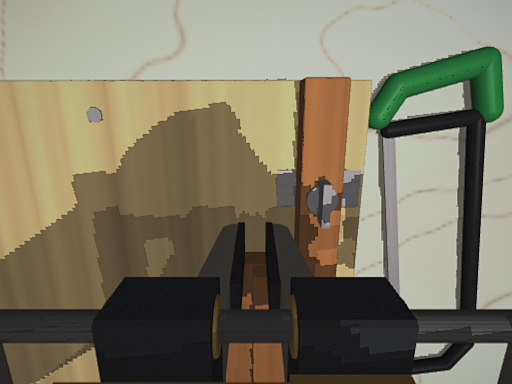

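In the top view (upper half) the offcut lies flush along the bar, at about (150–222, 75–115). The pinpoint gives its centre at (-130, -13), 60 mm ahead of the TCP as expected. I'll carry on to the drop edge.

```bash
python3 - <<'E'
from h import *
def st(tag):
    o=robot.observe(); print(tag,"t",round(o["t"],2),"F",F().round(2),"S",Sf(o["tcp_pos"]).round(2))
def look(k):
  for c in ("top","scene"):
    save(c,c+k); ci=viewer.camera_info(c); R=np.array(ci["R"]);t=np.array(ci["t"])
    for d in viewer.pinpoint("offcut_mid",c)[:2]: print(c,round(d["confidence"],2),Sf(R.T@(np.array(d["at"])-t)).round(1))
robot.servo_line(W(-130,-13.5,157),feed=50); st("b")
robot.servo_line(W(-85,-13.5,157),feed=50); st("c"); look("8")
a=cv2.imread('pics/top8.png')[150:260,155:345]; b=cv2.imread('pics/scene8.png')[150:260,190:380]
cv2.imwrite('pics/m8.png',cv2.resize(cv2.vconcat([a,b]),None,fx=2.7,fy=2.7,interpolation=2))
E
```

```text
b t 34.24 F [-0.04 -0.65  0.68] S [-130.4   -13.54  157.05]
c t 35.29 F [-0.16 -0.44  0.31] S [-85.32 -13.54 157.01]
top 0.74 [-23.4 -11.1 166.1]
scene 0.48 [-22.9 -13.1 163.5]
```

View pics/m8.png

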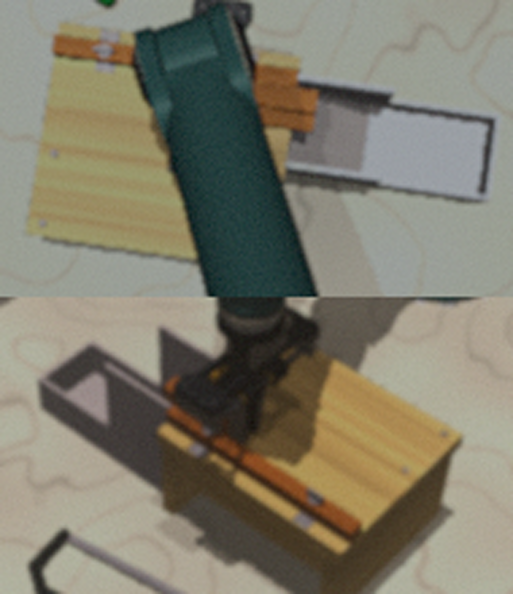

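The offcut's front end now overhangs the chute, with its centre at x ≈ -23, still square and against the bar. I'll push it off.

```bash
python3 - <<'E'
from h import *
def st(tag):
    o=robot.observe(); print(tag,"t",round(o["t"],2),"F",F().round(2),"S",Sf(o["tcp_pos"]).round(2))
robot.servo_line(W(-5,-13.5,157),feed=70); st("d"); robot.hold(0.3); st("e")
robot.servo_line(W(-50,-13.5,170),feed=150)
robot.servo_line(W(-90,-60,300),feed=200); st("up")
for c in ("top","scene"):
    save(c,c+"9"); ci=viewer.camera_info(c); R=np.array(ci["R"]);t=np.array(ci["t"])
    for n in ("offcut_mid","hacksaw","tub","brush_pot"):
      for d in viewer.pinpoint(n,c)[:1]: 
        p=R.T@(np.array(d["at"])-t); print(c,n,round(d["confidence"],2),Sf(p).round(1),p.round(1))
a=cv2.imread('pics/top9.png')[150:260,155:345]; b=cv2.imread('pics/scene9.png')[150:260,190:380]
cv2.imwrite('pics/m9.png',cv2.resize(cv2.vconcat([a,b]),None,fx=2.7,fy=2.7,interpolation=2))
E
```

```text
d t 36.78 F [-0.13 -0.2   0.31] S [ -5.75 -13.55 157.02]
e t 37.08 F [-0.9  -0.79  0.37] S [ -5.27 -13.49 157.  ]
up t 38.41 F [-0.27  0.13 -0.23] S [-88.82 -60.23 298.87]
top hacksaw 0.8 [-93.2 138.4  -4.3] [768.7  29.8  -4.3]
top tub 0.61 [518.  -90.4   2.5] [ 467.6 -549.3    2.5]
top brush_pot 0.94 [-4.928e+02 -1.412e+02 -3.000e-01] [ 5.395e+02  4.603e+02 -3.000e-01]
scene offcut_mid 0.66 [174.4 -11.1  23.3] [ 587.9 -217.8   23.3]
scene hacksaw 0.58 [-85.4 141.6  -3.9] [770.9  21.6  -3.9]
scene tub 0.93 [518.7 -91.9   1.2] [ 466.  -549.7    1.2]
scene brush_pot 0.7 [-488.5 -145.     2.6] [535.1 456.4   2.6]
```

View pics/m9.png

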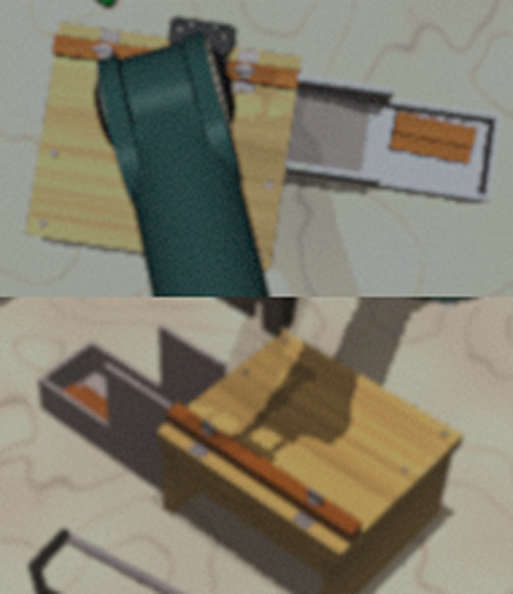

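The offcut lies flat in the tray, at (390–475, 112–162) in the top view. The bystanders haven't moved, and the arm is clear.

```bash
python3 - <<'E'
from h import *
robot.hold(0.5); save("top","top10"); print(abs(cv2.imread("pics/top10.png")[180:225,280:345].astype(int)-cv2.imread("pics/top9.png")[180:225,280:345]).mean())
robot.job_done(); print(robot.observe()["t"])
E
```

```text
1.9645584045584046
the job is handed in; nothing more can be done
the job is handed in; nothing more can be done
```

The offcut is off the stand and lying flat in the chute tray. I handed the job in at about 39 s of the 67 s allowed; no verdict is reported.

- **Press:** I pushed the offcut square with both fingertips and found the bar by touch, its face at about y +10.5 mm. I then held it there for about 1.2 s at 8 to 10 N. That is slightly under the 10 N asked for, but above the 4 N minimum. The highest sideways wrist reading was about 10 N, against the 15 N limit on the bar.
- **Slide and drop:** I pushed the offcut from its rear end along the bar. A check at the drop edge put its centre at x ≈ -23 mm, y ≈ -11 to -13 mm, still square to the bar. I then pushed it off into the chute.
- **Final checks:**
  - **Offcut:** the scene camera placed it at about (174, -11, 23) mm in the stand frame, inside the tray. In the last top pictures the network missed it, but it shows plainly there. Two pictures about 0.5 s apart matched to within image noise, so it was at rest.
  - **Bystanders:** the hacksaw, tub and brush pot were within the networks' error of their starting positions (at most about 7 mm), so I saw no sign that they moved.
  - **Arm:** it was raised clear, touching nothing.
- **Disagreements:**
  - **Stand position:** my own corner measurement in the wrist picture and the networks differed by about 3 mm on the stand's origin, so I used a value in between.
  - **Upward force:** during the press the tool also felt about 5 N upward, probably friction of the fingers on the offcut. It caused no visible trouble.

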